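Start the drying carousel at its control box

ROBOT

A 6-joint arm with a two-finger parallel gripper is mounted at the origin on the work surface. World frame = base frame: x ahead of the robot, y to its left, z up, the work surface at z = 0. Lengths are in m, angles in rad, forces in N, time in s.
With the tool pointing down it reaches from about 0.35 to 0.875 m from the base axis. Payload 4.2 kg.
Tool frame: the origin (TCP) lies at the very end of the fingers, on their centre line; the grasp point (between the pads) lies ctrl.pinch_z behind it (ctrl.pinch_z is the distance from the TCP to the grasp point, in m); z points along the fingers, y is the line along which they close (so a half turn about z gives the same grasp; the last joint's range is limited). The gripper opens to 87 mm and grips with 3 to 60 N. Pads are 19 mm wide; open, the fingers measure 117 mm over their backs; the gripper's body (75 mm by 190 mm) begins 51 mm behind the grasp point.
Start: joints at [1.364, 0.385, 0.008, 0, -1.194, -0.259], TCP at [0.281, 0.558, 0.223] pointing down, gripper open.
Joint ranges: [-3.14, 3.14], [-1.21, 2.06], [-1.07, 1.41], [-3.16, 2.05], [-2.99, -0.16], [-3.1, 3.1]. Speed limits (rad/s): [2.79, 2.79, 3.14, 3.14, 3.14, 3.14].

INTERFACE

Orientations are given as a 3x3 rotation matrix whose columns are the frame's x, y, z axes.
In Python, from cell import ctrl, viewer, hand_in gives the robot as it stands. The module is installed in compiled form; this text tells all that it offers.
- The arm moves only by the shell command python3 -m handwheel 'ROWS' [OPENING] [FORCE]. ROWS is JSON, one flat list of numbers, 4 for each row, row after row: the shift along the tool's x, y, z in mm, then the turn about the tool's z in degrees. A call has 1 to 10 rows; each row shifts and turns the commanded pose from where the row before left it, along the tool's axes as they then stand; what a row does not reach is not made up. A row lasts 1/8 s, in which the tool goes at most 62.5 mm and 10.7 degrees, less where a joint would pass 70% of its speed; a pose out of reach is approached as far as the arm can. A call is refused whole if a number of a shift passes 62.5 or a number of a turn 10.7, either way. A call with a gripper value outside its range is refused whole. OPENING is the opening, from 0 (shut) to 1 (fully open), set as the call begins (- or left out, the last holds). The fingers move at their own pace and stop on an object; FORCE is the grip in N (left out, the last holds). Time passes only in rows, so rows that do not move let the fingers close. It gives the time, the measured TCP pose, the force, the opening and the grip force at its end, in the units of the state.
- ctrl.state(): the state, without advancing time (a new reading comes with each control period).
- viewer.camera(name): name is "scene" or "top" or "wrist"; returns a dict with "image" (384x512x3 uint8, red, green, blue), "depth" (384x512 float32, m along the optical axis (not along the pixel's ray), 0 where there is no reading), "fx", "fy", "cx", "cy" (pixels), "k1" (the pictures are not rectified: a ray, as slopes to the right and down, at radius r is drawn at 1 + k1 r^2 times it, then the intrinsics apply), "extrinsics" (4x4, takes a point from camera to world coordinates); the wrist camera has in their place "mount" (4x4, takes a point from camera to tool coordinates, whose origin is the TCP and whose axes are the flange's). Camera axes: x right, y down, z forward; pixel columns grow to the right and rows downward; lengths in m; the calibration is good to about 2 mm. A picture is of the moment at which its call begins: read the wrist's pose just before it.
- hand_in(): hands the job in; it is judged then, once.
The state is a dict: "t": time; "joint_positions": joint angles; "qd": joint speeds; "joint_torque": joint torques, N m; "eef_pos": TCP position; "tool_rot": TCP orientation; "ft_force": force on the tool from outside, world axes, zero at the start; "moment": the same for the moment, N m; "width": opening from 0.0 (shut) to 1.0 (fully open); "finger_force": force on a finger pad.
Only numpy, scipy, OpenCV 4.12 (cv2) and the standard library are available. Lean on these libraries where they do the work, as an engineer would, in place of code of your own. Each camera call takes 0.05 s, during which the arm holds its last target. There are 200 camera calls.

TASK

Start the drying carousel for the painted figures from its grey control box: first press down the raised end of the rocker switch so that it tips right over and stays, then press the square key fully in until it stays down, then press the flat round button fully down, keep it down for two seconds and let go. Do not press the mushroom-headed stop button, and do not push over, shift or pick up the wooden figures and the small jar beside the box.

Things in the scene. Friction and masses are not known exactly. Their poses are not given: they have to be found in the camera images.
- console: Grey control box, fixed, 120 (its x) x 340 (its y) x 60 mm high; origin: centre of its underside; x to its far side, z up; yaw within 0.35 rad. On its lid, in a row along its y at -120, -40, 40, 120 mm (x = 0), sit four 72 mm square dark plates (tops 66 mm above the table) with the box's yaw, each with one pale control. Which is in which place differs from run to run.
- rocker_raised (a point): Point on top of the rocker's raised end, 20 mm to the far side (+x of the box) of its hinge; moves with it. Press here, straight down. The rocker is a slab 54 (box x) x 28 (box y) x 10 mm between low grey cheeks 37 mm apart outside, tops 78 mm above the table. At the start its far end is up, this point about 86 mm above the table; tipped over, about 77 mm.
- rocker (a joint): Rocker angle, rad: 0 = off (far end up), 0.44 = fully tipped over (far end down); starts at 0 to 0.06. The hinge runs along the box's y, 74 mm above the table, under the middle of the slab. It moves at about 1.5 to 3 N on its end and stays where it is left.
- key_top (a point): Centre of the top of the square key, 36 x 36 mm, 80 mm above the table when out; z up. A thin 46 mm square collar (top 70 mm above the table) surrounds it.
- key (a joint): How far the square key is pressed in, m: 0 = out, 0.007 = fully in. It starts at 0 to 0.001. It moves straight down at about 4 N and stays where it is left.
- start_top (a point): Centre of the flat top of the plain round button, 36 mm diameter, 80 mm above the table when up; z up. A round 46 mm collar (top 70 mm above the table) surrounds it.
- start (a joint): How far the round button is pressed, m: 0 = up, 0.006 = fully down. A spring returns it; it needs about 2 N to begin and 5.5 N to be fully down.
- stop_top (a point): Centre of the top of the mushroom-headed stop button: a domed head of 50 mm diameter on a thinner stem, 98 mm above the table. Not to be pressed.
- stop (a joint): How far the stop button is pressed, m: 0 = up, 0.006 = fully down; sprung like the round button.
- figure_a: Loose wooden bird figure, upright post 44 mm diameter, 100 mm tall, about 90 g, with a dark crown and a red cheek, standing on the table 120 to 150 mm from the box's centre line on the robot's side; origin at the centre of its underside.
- figure_b: Smaller loose wooden bird figure, 35 mm diameter, 80 mm tall, about 50 g, on the robot's side of the box likewise; origin at the centre of its underside.
- jar: Loose closed jar, 56 mm diameter, 60 mm tall, about 150 g, standing 115 to 140 mm beyond the box's centre line, on its far side; origin at the centre of its underside.
Not all that is in view belongs to the job. What is shaped like the jar but blue or green is not meant.

How it is judged:
On the way, in this order (a step that is already met when the one before it is completed fails the run):
1. the rocker is tipped over (past 0.36 of 0.44 rad) (value of joint rocker above 0.36 rad), for 0.1 s.
2. the square key is pressed in (more than 5.5 of 7 mm) (value of joint key above 0.0055 m), for 0.1 s.
3. the round button is held down (more than 4.5 of 6 mm) for over a second (value of joint start above 0.0045 m), for 1.2 s.
At the end, for the whole second after the job is handed in: The rocker is tipped over (past 0.36 rad), the square key is in (more than 5.5 mm), the round button has been held and is up again (within 1.5 mm), the stop button is up, and both figures and the jar stand upright within 12 mm of where they started (value of joint rocker above 0.36 rad and value of joint key above 0.0055 m and value of joint each of start, stop below 0.0015 m and distance of each of figure_a, figure_b, jar from where it was at the start of the episode below 0.012 m and angle between each of figure_a, figure_b, jar's own z axis and vertical below 0.15 rad); the robot touches nothing.
It fails at once if the square key is pressed before the rocker is tipped over (value of joint key above 0.003 m and value of joint rocker below 0.3 rad).
It fails at once if the round button is pressed before the square key is in (value of joint start above 0.003 m and value of joint key below 0.005 m).
It fails at once if the stop button is pressed (value of joint stop above 0.003 m).
It fails at once if a figure or the jar is shifted by more than 15 mm, lifted or tipped (distance of any of figure_a, figure_b, jar from where it was at the start of the episode above 0.015 m or angle between any of figure_a, figure_b, jar's own z axis and vertical above 0.3 rad).
It also fails if it takes over 50 s, if anything falls off the work surface, if the arm or the gripper's body presses on something with over 40 N, if the wrist force passes 120 N, or if a joint passes its speed limit or range.

## Working session

There is one attempt and no reset: what is moved stays moved. The work goes in short steps, Python scripts to look and compute and a shell command to move; the robot and the scene stay as the last step left them, time stands still between calls to the robot, and variables do not carry over. Pictures are saved under pics/ and viewed, at most 10 in all, crops included, and the job is handed in when it is done.

```bash
mkdir -p pics
cat > h.py <<'E'
import numpy as np, cv2
from cell import ctrl, viewer
def grab(name):
    s=ctrl.state(); c=viewer.camera(name)
    if name=="wrist":
        T=np.eye(4);T[:3,:3]=s["tool_rot"];T[:3,3]=s["eef_pos"];c["T"]=T@np.array(c["mount"])
    else: c["T"]=np.array(c["extrinsics"])
    return c
def cloud(c):
    h,w=c["depth"].shape
    K=np.array([[c["fx"],0,c["cx"]],[0,c["fy"],c["cy"]],[0,0,1.]])
    v,u=np.mgrid[:h,:w]
    p=cv2.undistortPoints(np.stack([u,v],-1).reshape(-1,1,2).astype(float),K,np.array([c["k1"],0,0,0.])).reshape(h,w,2)
    d=c["depth"][...,None].astype(float)
    P=np.concatenate([p*d,d],-1)@c["T"][:3,:3].T+c["T"][:3,3]
    P[c["depth"]==0]=np.nan
    return P
E
python3 - <<'E'
from h import *
s=ctrl.state();print(s["t"],s["eef_pos"],np.round(s["tool_rot"],3),s["width"],ctrl.pinch_z)
c=grab("top");cv2.imwrite("pics/top.png",c["image"][...,::-1])
P=cloud(c);np.savez("top.npz",P=P,im=c["image"])
print(np.round(c["T"],2))
E
```

```text
0.0 [0.28042116 0.55787571 0.22146043] [[ 0.893 -0.449 -0.001]
 [-0.449 -0.893 -0.002]
 [ 0.     0.002 -1.   ]] 1.0011188540847107 0.0187
[[ 0.01 -1.    0.06  0.55]
 [-1.   -0.01 -0.01  0.04]
 [ 0.02 -0.06 -1.    0.86]
 [ 0.    0.    0.    1.  ]]
```

View pics/top.png

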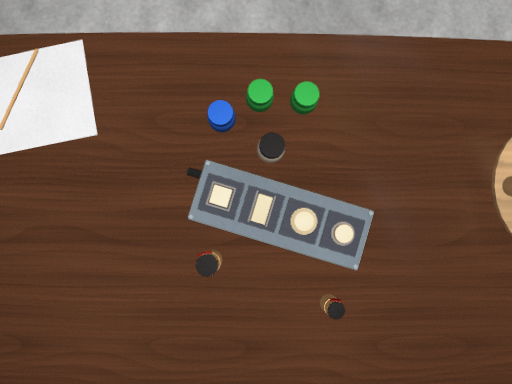

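The top view shows the grey box with, from the left, the square key at (221,195), the rocker at (262,208), a larger round head at (304,221), probably the mushroom stop, and a smaller round button with a collar at (344,233), probably start. The figures are at (208,263) and (335,307). The jar with the black lid is at (271,147), and the blue and green jars are decoys. I'll measure these and check in one crop.

Run:
```python
from h import *
d=np.load("top.npz");P=d["P"];im=d["im"]
hsv=cv2.cvtColor(im,cv2.COLOR_RGB2HSV)
# lid region: z 55..63mm
m=((P[...,2]>.05)&(P[...,2]<.072)).astype(np.uint8)
m[:150]=0;m[275:]=0;m[:,:180]=0;m[:,385:]=0
m=cv2.morphologyEx(m,cv2.MORPH_OPEN,np.ones((3,3)))
n,l,st,_=cv2.connectedComponentsWithStats(m);k=1+np.argmax(st[1:,4]);q=P[l==k][:,:2]
r=cv2.minAreaRect((q*1000).astype(np.float32));print("lid",r)
pale=((hsv[...,2]>170)&(hsv[...,1]<140)&(P[...,2]>.06)).astype(np.uint8)
pale[:150]=0;pale[275:]=0;pale[:,:180]=0;pale[:,385:]=0
n,l,st,ce=cv2.connectedComponentsWithStats(pale)
for i in range(1,n):
    if st[i,4]>100:
        p=P[l==i];print(np.round(ce[i]),st[i,4],np.round(p.mean(0)*1000,1),"z5-95",np.round(np.nanpercentile(p[:,2],[5,50,95])*1000,1),cv2.minAreaRect((p[:,:2]*1000).astype(np.float32)))
for nm,(u,v) in dict(jar=(271,145),a=(207,265),b=(336,310)).items():
    w=P[v-5:v+6,u-5:u+6].reshape(-1,3);print(nm,np.round(np.nanmedian(w,0)*1000))
cv2.imwrite("pics/crop.png",cv2.resize(im[155:275,180:385],None,fx=3.8,fy=3.8,interpolation=cv2.INTER_CUBIC)[...,::-1])
```

```text
lid ((561.4686889648438, -25.004364013671875), (340.1523742675781, 120.75088500976562), 73.24655151367188)
[220. 196.] 356 [596.1  90.1  79.3] z5-95 [77.  79.4 81.4] ((596.4161987304688, 90.84526824951172), (36.60391616821289, 34.6005973815918), 72.25077819824219)
[261. 209.] 418 [572.3  13.9  81.8] z5-95 [76.8 81.9 86.9] ((572.202880859375, 13.895000457763672), (27.158567428588867, 52.41709518432617), 73.34503936767578)
[304. 221.] 550 [550.5 -62.6  95.1] z5-95 [90.8 95.4 98.4] ((550.1427612304688, -62.99888610839844), (47.46691131591797, 46.231239318847656), 0.36831608414649963)
[344. 233.] 292 [ 527.6 -140.3   79.2] z5-95 [71.2 79.6 82.3] ((527.232421875, -141.1625518798828), (37.350807189941406, 35.6635856628418), 85.32362365722656)
jar [695.  -5.  60.]
a [470. 111. 100.]
b [ 386. -125.   80.]
```

View pics/crop.png

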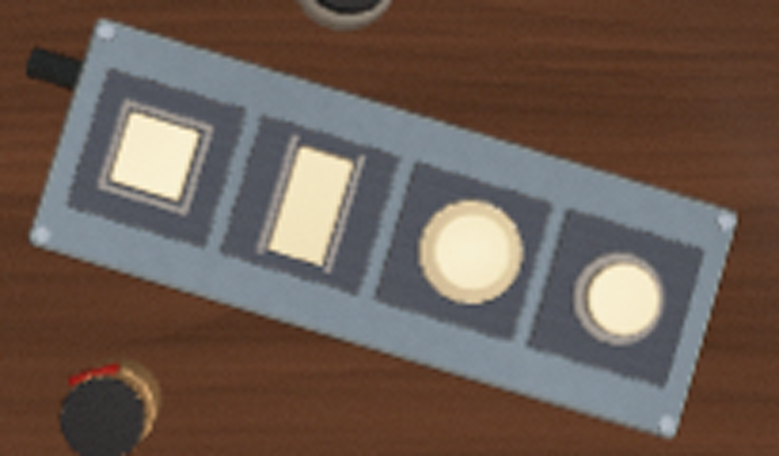

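The crop confirms it: square key at (153,155), rocker between its cheeks at (310,207), domed mushroom stop with no collar at (472,250), top at about 98 mm, and the flat start button with a round collar at (622,298), at about 80 mm. The box yaw is about -16.7°. I'll shut the fingers, turn to the box yaw and move toward the rocker.

```bash
python3 -m handwheel '[0,0,0,-10, 41,39,0,0, 41,39,0,0, 41,39,0,0, 41,39,0,0, 41,39,0,0, 41,39,0,0, 41,39,0,0, 41,39,0,0, 41,39,0,0]' 0 20
cat > go.py <<'E'
import sys; from h import *
s=ctrl.state();R=np.array(s["tool_rot"]);d=np.array(list(map(float,sys.argv[1:4])))/1000-s["eef_pos"]
print("t",s["t"],"rows mm",np.round(R.T@d*1000,1),"yaw",np.degrees(np.arctan2(R[1,0],R[0,0])),"F",np.round(s["ft_force"],2),s["width"])
E
python3 go.py 593.5 7.5 110
```

```text
t: 1.3
eef_pos: [0.5337, 0.1145, 0.2221]
tool_rot: [[0.958, -0.287, -0.001], [-0.287, -0.958, -0.0], [-0.001, 0.0, -1.0]]
ft_force: [0.0, 1.1, 0.6]
width: 0.019
finger_force: 0.0
t 1.3 rows mm [ 88.1  85.2 112.1] yaw -16.679484703372598 F [0.03 1.06 0.56] 0.018502378803565783
```

```bash
python3 -m handwheel '[44,42,0,0, 44,42,12,0, 0,0,50,0, 0,0,50,0, 0,0,0,0, 0,0,0,0]'; python3 go.py 593.5 7.5 90
python3 - <<'E'
from h import *
c=grab("scene");cv2.imwrite("pics/scene.png",c["image"][...,::-1])
E
```

```text
t: 2.05
eef_pos: [0.5948, 0.0108, 0.1122]
tool_rot: [[0.958, -0.286, 0.003], [-0.286, -0.958, -0.0], [0.003, -0.001, -1.0]]
ft_force: [-0.3, 0.5, 1.5]
width: 0.002
finger_force: 0.0
t 2.05 rows mm [-0.4  3.5 22.2] yaw -16.629954048383187 F [-0.25  0.51  1.51] 0.0021994299396244227
```

View pics/scene.png

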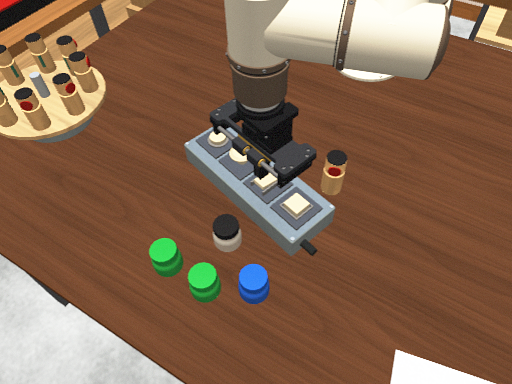

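The scene view shows the gripper just over the rocker (~(265,182)), with its wide part along the box and the figures and jar clear. I'll zoom in to check clearance over the stop.

Run:
```python
import cv2
i=cv2.imread("pics/scene.png")[90:250,170:370];cv2.imwrite("pics/z.png",cv2.resize(i,None,fx=3.7,fy=3.7,interpolation=cv2.INTER_CUBIC))
```

```text
(no output)
```

View pics/z.png

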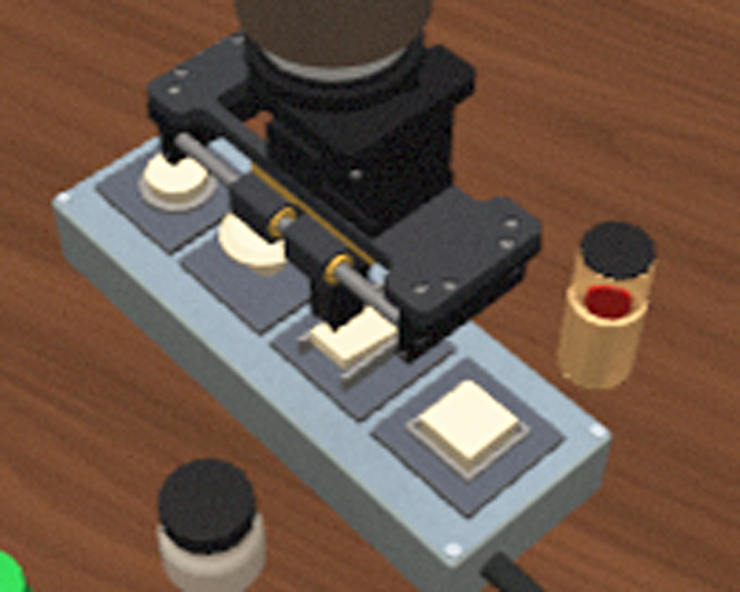

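The shut fingers (~(335,305)) hang over the rocker's far half, and the gripper body is well above the controls. I'll press the rocker.

```bash
python3 -m handwheel '[0,3,10,0, 0,0,10,0, 0,0,4,0, 0,0,4,0, 0,0,3,0, 0,0,2,0, 0,0,0,0]'; python3 go.py 594 7.5 78.5
```

```text
t: 2.98
eef_pos: [0.5949, 0.0073, 0.0796]
tool_rot: [[0.958, -0.286, 0.005], [-0.286, -0.958, -0.001], [0.005, -0.001, -1.0]]
ft_force: [2.0, -3.7, 6.6]
width: 0.002
finger_force: 3.8
t 2.975 rows mm [-0.9  0.1  1.1] yaw -16.61990493304133 F [ 1.95 -3.73  6.64] 0.0021715685779462148
```

```bash
python3 -m handwheel '[0,0,1.5,0, 0,0,1.5,0, 0,0,0,0]'; python3 go.py 594 7.5 130;  python3 -m handwheel '[0,0,-30,0, 0,0,-50,0, 0,0,-50,0, -30,0,0,0, -50,0,0,0, -50,0,0,0, 0,0,0,0]'
python3 - <<'E'
from h import *
c=grab("top");P=cloud(c);im=c["image"]
hsv=cv2.cvtColor(im,cv2.COLOR_RGB2HSV)
Rb=np.array([.958,-.287]);ce=np.array([.5722,.0137])
rel=P[...,:2]-ce;bx=rel@Rb*1000;by=rel@np.array([.287,.958])*1000
m=(abs(by)<11)&(abs(bx)<26)&(P[...,2]<.1)
print(m.sum(),"slope rad",np.polyfit(bx[m],P[...,2][m]*1000,1))
cv2.imwrite("pics/top2.png",cv2.resize(im[120:330,170:390],None,fx=2.7,fy=2.7)[...,::-1])
E
python3 go.py 596.4 90.5 110
```

```text
t: 3.35
eef_pos: [0.595, 0.0073, 0.0792]
tool_rot: [[0.958, -0.285, 0.006], [-0.285, -0.958, -0.001], [0.006, -0.001, -1.0]]
ft_force: [-3.5, -2.2, 19.3]
width: 0.009
finger_force: 9.2
t 3.35 rows mm [ -0.7   0.  -50.8] yaw -16.56829085792197 F [-3.51 -2.16 19.34] 0.009396522403300744
t: 4.22
eef_pos: [0.4645, 0.0452, 0.2043]
tool_rot: [[0.958, -0.285, -0.002], [-0.285, -0.958, 0.001], [-0.002, 0.0, -1.0]]
ft_force: [0.4, -0.2, -0.7]
width: 0.004
finger_force: 0.0
331 slope rad [-0.17368544 81.89206127]
t 4.275 rows mm [111.4 -80.3  94.7] yaw -16.600453331513634 F [ 0.46 -0.61  0.57] 0.00966258064506064
```

View pics/top2.png

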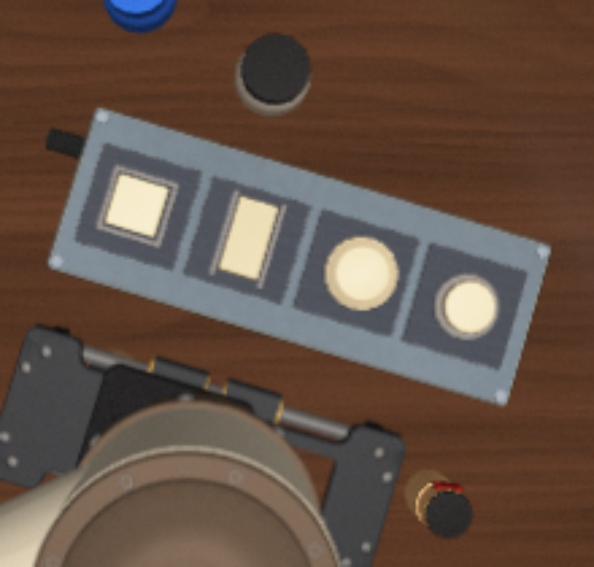

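The second top view shows the arm clear and the rocker (~(249,238)) now sloping down to its far end, with the slope sign reversed. The force rise to 19 N says it reached its stop. I'll check the starting slope for scale from the stored frame and go to the key.

```bash
python3 - <<'E'
import numpy as np
P=np.load("top.npz")["P"];rel=P[...,:2]-np.array([.5722,.0137]);bx=rel@[.958,-.287]*1000;by=rel@[.287,.958]*1000
m=(abs(by)<11)&(abs(bx)<26)&(P[...,2]<.1);print(np.polyfit(bx[m],P[...,2][m]*1000,1))
E
python3 -m handwheel '[50,-30,0,0, 50,-30,0,0, 12,-20,0,0, 0,0,50,0, 0,0,45,0, 0,0,0,0, 0,0,0,0]'; python3 go.py 596.2 90.5 80
```

```text
[ 0.19121788 81.84554094]
t: 5.15
eef_pos: [0.6002, 0.0896, 0.1109]
tool_rot: [[0.958, -0.287, 0.003], [-0.287, -0.958, 0.0], [0.002, -0.001, -1.0]]
ft_force: [0.3, -0.4, 0.9]
width: 0.006
finger_force: 0.0
t 5.15 rows mm [-4.1  0.3 30.9] yaw -16.673867669786734 F [ 0.28 -0.37  0.94] 0.006366733021659494
```

Measured 0.19 → -0.17, which is compressed by depth smoothing. I want a better check that the rocker is past 0.36 before the key, so I'll use the wrist camera from here.

```bash
cat > rk.py <<'E'
from h import *
def fit(P):
    rel=P[...,:2]-np.array([.5722,.0137]);bx=rel@[.958,-.287]*1000;by=rel@[.287,.958]*1000;z=P[...,2]*1000
    for lim in (14,18,21):
        m=(abs(by)<9)&(abs(bx)<lim)&(z<100)&(z>70)
        print(lim,m.sum(),np.polyfit(bx[m],z[m],1) if m.sum()>20 else "")
    m=(abs(by)>0)&(abs(by-20)<3)
    L=(z>50)&(z<70)&(abs(by)<200)&(abs(abs(bx)-51)<6); 
    if L.sum()>50: print("lid fit",L.sum(),np.polyfit(bx[L],z[L],1))
if __name__=="__main__":
    print("top start");fit(np.load("top.npz")["P"])
    for n in ("wrist","scene"):
        print(n);fit(cloud(grab(n)))
E
python3 rk.py
```

```text
top start
14 148 [ 0.19229619 81.83608421]
18 188 [ 0.19015107 81.82198048]
21 222 [ 0.19893703 81.89479389]
lid fit 2166 [7.40186730e-04 5.98820467e+01]
wrist
14 1069 [-0.22310913 81.4349076 ]
18 1326 [-0.22397391 81.44098598]
21 1500 [-0.22363181 81.44028886]
lid fit 5588 [5.94971524e-03 5.84571039e+01]
scene
14 117 [-0.24784679 83.51386609]
18 131 [-0.23597638 83.54754944]
21 143 [-0.22863707 83.57191205]
lid fit 933 [3.99312379e-03 6.03444090e+01]
```

The wrist view gives a slope of -0.2236, which is tan(0.22), so the rocker is fully tipped over. Now the key.

```bash
python3 -m handwheel '[-4,0,10,0, 0,0,14,0, 0,0,4,0, 0,0,4,0, 0,0,4,0, 0,0,2,0, 0,0,0,0]'; python3 go.py 596.2 90.5 73
```

```text
t: 6.12
eef_pos: [0.5943, 0.0904, 0.0733]
tool_rot: [[0.958, -0.287, -0.0], [-0.287, -0.958, -0.001], [-0.0, 0.001, -1.0]]
ft_force: [-5.1, 0.7, 11.0]
width: 0.009
finger_force: 5.3
t 6.125 rows mm [ 1.8 -0.7  0.3] yaw -16.653418684347702 F [-5.11  0.67 11.02] 0.009053910786840785
```

```bash
python3 -m handwheel '[0,0,2,0, 0,0,0,0, 0,0,0,0]'; python3 -m handwheel '[0,0,-30,0, 0,0,-50,0, 0,40,0,0, 0,0,0,0]'
python3 - <<'E'
from h import *
P=cloud(grab("wrist"));z=P[...,2]*1000
rel=P[...,:2]-np.array([.5963,.0905]);bx=rel@[.958,-.287]*1000;by=rel@[.287,.958]*1000
m=(abs(bx)<12)&(abs(by)<12);print("key z",m.sum(),np.nanmedian(z[m]))
m=(abs(bx)<48)&(abs(bx)>40)&(abs(by)<30);print("lid z",m.sum(),np.nanmedian(z[m]))
E
python3 rk.py | sed -n '/wrist/,/lid/p'; python3 go.py 527.2 -140.5 153
```

```text
t: 6.5
eef_pos: [0.5943, 0.0904, 0.0731]
tool_rot: [[0.958, -0.286, 0.0], [-0.286, -0.958, -0.001], [0.001, 0.001, -1.0]]
ft_force: [-9.1, 0.5, 17.9]
width: 0.006
finger_force: 9.4
t: 7.0
eef_pos: [0.5829, 0.0509, 0.1502]
tool_rot: [[0.957, -0.289, 0.002], [-0.289, -0.957, 0.001], [0.001, -0.001, -1.0]]
ft_force: [0.2, 0.4, -1.1]
width: 0.003
finger_force: 0.0
key z 825 71.84881207835706
lid z 846 58.81854604644063
wrist
14 848 [-0.22295662 81.47937305]
18 1085 [-0.2246038 81.4888722]
21 1272 [-0.22542674 81.49303703]
lid fit 6817 [9.08643590e-04 5.87745205e+01]
t 7.15 rows mm [  1.6 201.   -3.8] yaw -16.693401904542227 F [-0.01 -0.99 -0.18] 0.004685842489331258
```

The key is fully in at 13.0 mm above the lid, and the rocker has stayed tipped. Next I'll go over the stop at z≈0.15 to the start button.

```bash
python3 -m handwheel '[0,50,0,0, 0,50,0,0, 0,50,0,0, 2,51,0,0, 0,0,0,0, 0,0,0,0, 0,0,40,0, 0,0,10,0, 0,0,0,0, 0,0,0,0]'; python3 go.py 527.2 -140.5 80
```

```text
t: 8.4
eef_pos: [0.5284, -0.1405, 0.1007]
tool_rot: [[0.958, -0.286, 0.002], [-0.286, -0.958, -0.0], [0.002, -0.0, -1.0]]
ft_force: [0.1, 0.1, 0.3]
width: 0.005
finger_force: 0.0
t 8.4 rows mm [-1.2  0.4 20.7] yaw -16.61906548324379 F [0.05 0.13 0.33] 0.005086247995217506
```

```bash
python3 -m handwheel '[-1,0,15,0, 0,0,5,0, 0,0,4,0, 0,0,4,0, 0,0,2,0, 0,0,0,0]'; python3 go.py 527.2 -140.5 74
```

```text
t: 9.15
eef_pos: [0.5257, -0.1405, 0.074]
tool_rot: [[0.958, -0.285, -0.001], [-0.285, -0.958, -0.001], [-0.0, 0.001, -1.0]]
ft_force: [-11.9, 6.6, 28.7]
width: 0.006
finger_force: 14.4
t 9.15 rows mm [ 1.4 -0.4  0. ] yaw -16.587754116143497 F [-11.87   6.61  28.67] 0.005839723080055644
```

```bash
python3 -m handwheel '[0,0,-1,0, 0,0,0,0, 0,0,0,0, 0,0,0,0, 0,0,0,0, 0,0,0,0, 0,0,0,0, 0,0,0,0, 0,0,0,0, 0,0,0,0]';python3 -m handwheel '[0,0,0,0, 0,0,0,0, 0,0,0,0, 0,0,0,0, 0,0,0,0, 0,0,0,0, 0,0,0,0, 0,0,0,0]'; python3 -m handwheel '[0,0,-10,0, 0,0,-30,0, 0,0,-50,0, 0,0,-50,0, -50,0,0,0, -50,0,0,0, -50,0,0,0, 0,0,0,0, 0,0,0,0]'
python3 - <<'E'
from h import *
P=cloud(grab("top"));z=P[...,2]*1000
for n,c in dict(key=(.5963,.0905),start=(.5272,-.1405),stop=(.550,-.063),jar=(.695,-.005),a=(.470,.111),b=(.386,-.125)).items():
    m=np.hypot(P[...,0]-c[0],P[...,1]-c[1])<.011;print(n,m.sum(),np.nanmedian(z[m]))
E
python3 rk.py | sed -n '/scene/,/lid/p'
```

```text
t: 10.4
eef_pos: [0.5257, -0.1405, 0.0741]
tool_rot: [[0.958, -0.286, -0.0], [-0.286, -0.958, -0.001], [-0.0, 0.001, -1.0]]
ft_force: [-9.2, 6.0, 24.1]
width: 0.001
finger_force: 11.7
t: 11.4
eef_pos: [0.5257, -0.1405, 0.0741]
tool_rot: [[0.958, -0.286, -0.001], [-0.286, -0.958, -0.001], [-0.0, 0.001, -1.0]]
ft_force: [-9.1, 5.5, 23.2]
width: 0.008
finger_force: 11.7
t: 12.52
eef_pos: [0.3837, -0.0975, 0.2111]
tool_rot: [[0.958, -0.287, 0.002], [-0.287, -0.958, -0.0], [0.002, -0.001, -1.0]]
ft_force: [0.8, -0.6, -0.1]
width: 0.003
finger_force: 0.0
key 109 72.97624616082487
start 109 80.01320391694244
stop 115 97.1655311617019
jar 99 59.55362214551818
a 119 99.83118532310043
b 87 79.74190439373297
scene
14 108 [-0.23020347 83.41231566]
18 141 [-0.22726132 83.40245676]
21 164 [-0.22427935 83.43757969]
lid fit 1369 [2.60812734e-03 6.04252599e+01]
```

```bash
python3 -c "
from cell import hand_in
print(hand_in())"
```

```text
the job is handed in; nothing more can be done
None
```

I tipped the rocker over, pressed the key in, held the start button for over two seconds and released it, then handed in at about 12.6 s; the last depth check showed the stop button up and the figures and jar in place, though the hand-in gave no verdict.

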